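Clamp a mug in the washing-up stand and brush it out

ROBOT

A 6-joint arm with a two-finger parallel gripper is mounted at the origin on a cart in front of the work surface, level with it; the furniture and walls round the work are solid. World frame = base frame: x ahead of the robot, y to its left, z up, the work surface at z = 0. Lengths are in m, angles in rad, forces in N, time in s.
With the tool pointing down it reaches from about 0.35 to 0.85 m from the base axis. Payload 8.1 kg.
Tool frame: the origin (TCP) lies on the centre line of the jaws, within the pads' length; the fingertips stand 19 mm ahead of it and the grasp point (between the pads) is the TCP; z points along the fingers, y is the direction in which the jaws open and shut (so a half turn about z gives the same grasp; the last joint's range is limited). The gripper opens to 85 mm and grips with 20 to 120 N. Pads are 22 mm wide; open, the fingers measure 114 mm over their backs; the gripper's body (76 mm by 85 mm) begins 54 mm behind the grasp point. The pads swing forward as they close: fully open they stand 13 mm farther back than shut.
Start: joints at [1.177, 0.13, 1.488, -0, 1.523, -0.085], TCP at [0.182, 0.572, 0.25] pointing down, gripper open.
Joint ranges: [-2.96, 2.96], [-0.89, 2.26], [0.02, 2.5], [-1.34, 4.48], [0, 2.73], [-2.66, 2.66]. Speed limits (rad/s): [2.39, 2.39, 2.79, 3.14, 3.14, 3.14].

INTERFACE

Orientations are given as a unit quaternion [w, x, y, z].
In Python, from plant import env gives the robot as it stands. The module is installed in compiled form; this text tells all that it offers. Calls block until the motion is done:
- env.goto(position, orientation): joint-space move of the TCP to a pose.
- env.move_linear(position, orientation=None, velocity=0.15, threshold=None): straight line of the TCP; orientation=None keeps the orientation; velocity is the mean speed in m/s. With threshold (N) it stops when the force on the tool has changed by that much, and returns True; else False.
- env.goto_joints(angles): joint-space move.
- env.gripper_to(opening, newtons=None): opening from 0.0 (shut) to 1.0 (fully open); newtons is the grip in N (None keeps the last); returns when the fingers have stopped.
- env.sleep(seconds).
- env.solve_ik(position, orientation): joint angles nearest the present ones, or None.
- env.sense(): the state.
- env.snapshot(name): name is "side" or "top"; returns the picture (420x560x3 uint8, red, green, blue); there is no depth.
- env.get_calibration(name): a dict with "vertical_fov" (degrees; the focal length in pixels is half the picture's height over the tangent of half this angle, whatever the lens; pixels are square), "cx", "cy" (the principal point, pixels), "R" (3x3) and "t" (3): a world point X has camera coordinates R X + t. Camera axes: x right, y down, z forward; pixel columns grow to the right and rows downward; lengths in m; the calibration is good to about 2 mm. A picture is of the moment at which its call begins. get_calibration takes no time and is no camera call.
A pose or a line that the arm cannot do raises env.MotionError and nothing moves.
- env.close_job(): hands the job in, once; it reports no verdict.
The state is a dict: "time": time; "joints": joint angles; "qvel": joint speeds; "joint_efforts": joint torques, N m; "position": TCP position; "orientation": TCP orientation; "ft_force": force on the tool from outside, world axes, zero at the start; "moment": the same for the moment, N m; "gripper_width": opening from 0.0 (shut) to 1.0 (fully open).
Only numpy, scipy, OpenCV 4.12 (cv2) and the standard library are available. Lean on these libraries where they do the work, as an engineer would, in place of code of your own. Each camera call takes 0.05 s, during which the arm holds its last target.

TASK

Press the paddle of the washing-up stand's wire yoke down until the latch snaps over it and holds it by itself, and take the hand off it. Then take the long brush from its pot and move it up and down inside the clamped mug: down to the mug's bottom, up until its tip nears the rim, and down to the bottom again. Finally put the brush back in its pot, bristles down, and leave the mug standing in the stand with the yoke still latched.

Things in the scene. Friction and masses are not known exactly. Their poses are not given: they have to be found in the camera images.
- stand: Fixed washing-up stand: wooden base 195 x 130 x 12 mm, ring cradle 94 mm across, two posts 124 mm high at the rear. Origin: underside, below the cradle's centre; x from the front (paddle) to the rear (hinge), z up. A sprung pawl (dark steel blade, 24 mm wide, 64 mm in front of the origin, top at 154 mm) between mug and paddle snaps its sloping hook over the yoke's crossbar.
- cradle (a point): centre of the cradle's floor, 14 mm above the worktop, where the mug stands
- yoke (a joint): Angle of the hinged wire yoke, rad: 0 = sprung up (34 degrees above level), 0.60 = level, held by the latch, 0.628 = hard stop. Pressed past about 0.61 the latch snaps over; released before, it springs up. Takes 4 to 12 N. When level its side bars (8 mm thick, 64 mm clear between) lie just above the mug's rim, tops at z = 0.118, and the mouth stays open.
- paddle (a point): Centre of the top face of the yoke's black press paddle (44 mm along x, 56 along y, 12 thick) at the yoke's front end, 174 mm from the hinge axis; moves and turns with the yoke; x along the yoke towards the hinge, z out of the face. About 0.215 m above the worktop at the start, 0.121 m when latched.
- yoke_hinge (a point): point on the yoke's hinge axis (along the stand's y), 65 mm behind the stand's origin, 113.5 mm above the worktop
- mug: loose white mug with dark dots, 91 mm high, 82 mm outside and about 72 mm inside at the mouth, standing in the cradle with its handle to the stand's -y side; the origin is under it, z up
- mug_floor (a point): centre of the mug's inside bottom, 7 mm above its underside; the rim is 84 mm above this point
- pot: fixed white open pot for the brush, 60 mm across and 65 mm high, mouth 52 mm, bore 46 to 52 mm; origin at the underside, z up
- pot_floor (a point): centre of the pot's inside bottom, 6 mm above the worktop
- brush: loose long brush, 170 mm long, 90 g, standing bristles down in the pot: bristle head 36 to 37 mm across and 65 mm long at the bottom, thin steel stem, wooden handle 22 mm across from 92 to 162 mm above the tip. Origin at the bristle end, z along the brush to the handle's end
- brush_tip (a point): middle of the brush's bristle end
- brush_grip (a point): point on the handle's axis 140 mm from the bristle end, a good place to grip

How it is judged:
By the outcome, as a careful person would: the job done as asked, in the order asked, and still so for the second after the job is handed in, with the robot touching nothing.
It also fails if it takes over 69 s, if anything falls off the work surface, if the arm or the gripper's body presses on something with over 40 N, if the wrist force passes 120 N, or if a joint passes its speed limit or range.

## Working session

There is one attempt and no reset: what is moved stays moved. The work goes in short steps, each a Python script; the robot and the scene stay as the last script left them, time stands still between calls to the robot, and variables do not carry over. Pictures are saved under pics/ and viewed, and the job is handed in when it is done.

```bash
mkdir -p pics; python3 - <<'E'
from plant import env
import cv2, numpy as np
for n in ("side","top"):
    im=env.snapshot(n); cv2.imwrite(f"pics/{n}0.png",im[:,:,::-1])
    c=env.get_calibration(n); print(n,{k:np.round(np.array(v),4).tolist() for k,v in c.items()})
s=env.sense(); print({k:np.round(np.array(v),3).tolist() for k,v in s.items()})
E
```

```text
side {'vertical_fov': 49.4413, 'cx': 279.7856, 'cy': 208.6888, 'R': [[-0.6363, -0.7714, 0.0028], [-0.6801, 0.5592, -0.4742], [0.3642, -0.3036, -0.8804]], 't': [0.3762, 0.4209, 0.8547]}
top {'vertical_fov': 55.3032, 'cx': 284.2535, 'cy': 209.0981, 'R': [[-0.02, -0.9996, -0.0183], [-0.9943, 0.0218, -0.1039], [0.1042, 0.0161, -0.9944]], 't': [0.0545, 0.5532, 0.9341]}
{'time': 0.1, 'joints': [1.177, 0.131, 1.489, 0.0, 1.523, -0.085], 'qvel': [-0.0, -0.003, -0.001, 0.002, 0.001, -0.001], 'joint_efforts': [0.002, -57.095, -50.194, -0.0, 0.008, 0.0], 'position': [0.182, 0.571, 0.249], 'orientation': [-0.0, 0.154, 0.988, -0.001], 'ft_force': [0.13, -0.016, 0.111], 'moment': [0.037, 0.001, 0.005], 'gripper_width': 0.999}
```

View pics/side0.png

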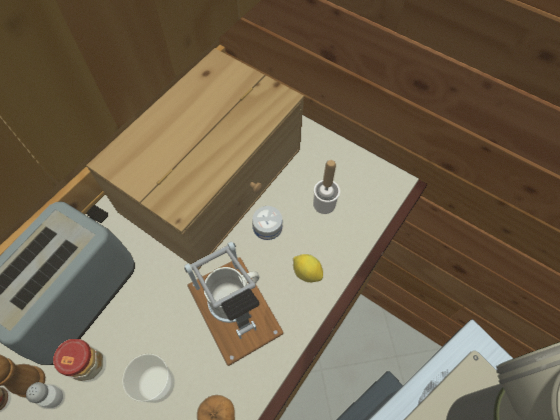

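View pics/top0.png

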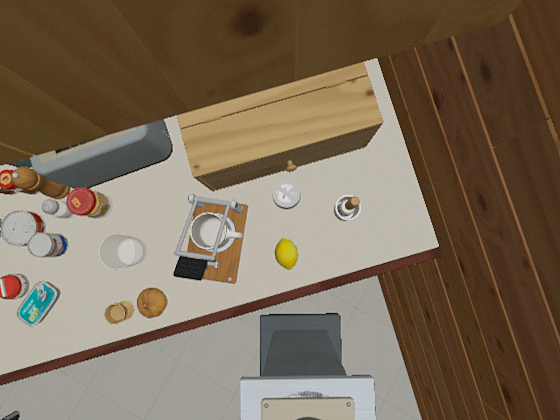

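```bash
python3 - <<'E'
import cv2
a=cv2.imread("pics/side0.png"); b=cv2.imread("pics/top0.png")
cv2.imwrite("pics/c1.png",cv2.resize(a[235:370,170:300],None,fx=4.4,fy=4.4,interpolation=3))
cv2.imwrite("pics/c2.png",cv2.resize(b[185:290,160:260],None,fx=5.5,fy=5.5,interpolation=3))
x=cv2.resize(a[150:225,295:355],None,fx=6,fy=6,interpolation=3);y=cv2.resize(b[180:230,320:375],None,fx=6,fy=6,interpolation=3)
y=cv2.copyMakeBorder(y,0,x.shape[0]-y.shape[0],0,0,0)
cv2.imwrite("pics/c3.png",cv2.hconcat([x,y]))
E
```

```text
(no output)
```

View pics/c1.png

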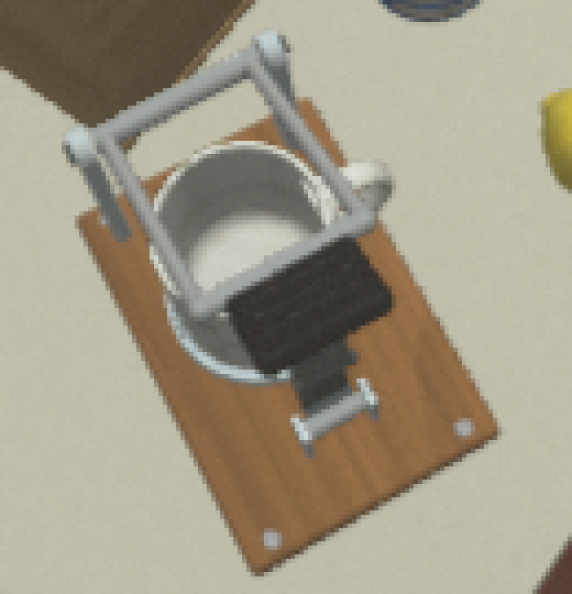

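View pics/c2.png

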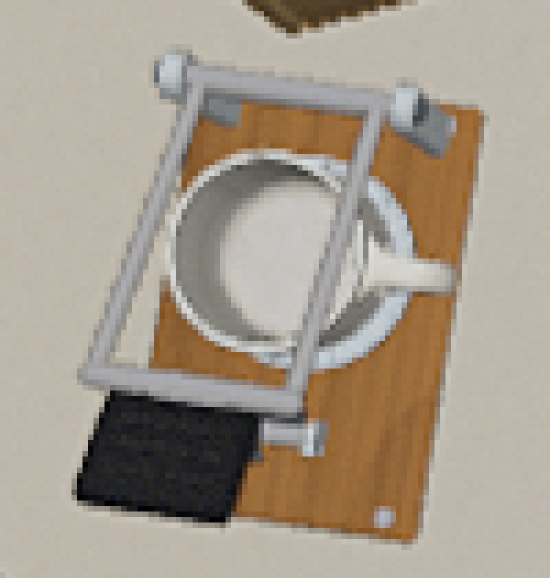

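View pics/c3.png

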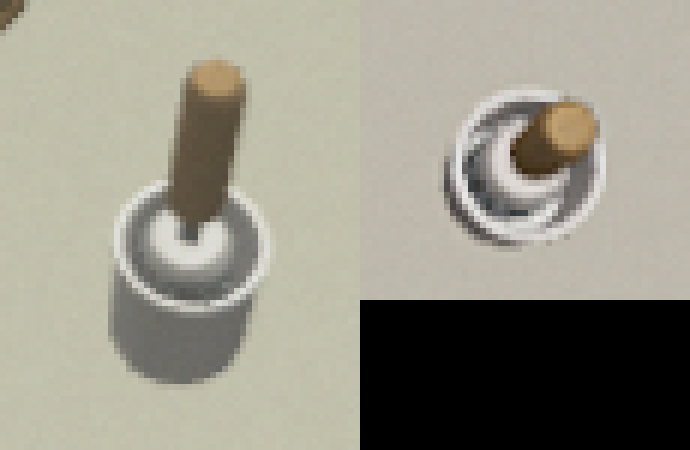

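```bash
cat > h.py <<'E'
import numpy as np, cv2
from scipy.optimize import least_squares
from scipy.spatial.transform import Rotation as Rn
from plant import env
C={}
for n in ("side","top"):
    c=env.get_calibration(n); C[n]=(210/np.tan(np.radians(c["vertical_fov"])/2),c["cx"],c["cy"],np.array(c["R"]),np.array(c["t"]))
def proj(n,X):
    f,cx,cy,R,t=C[n]; p=R@np.asarray(X)+t; return np.array([cx+f*p[0]/p[2],cy+f*p[1]/p[2]])
def onz(n,uv,z):
    f,cx,cy,R,t=C[n]; d=R.T@np.array([(uv[0]-cx)/f,(uv[1]-cy)/f,1]); o=-R.T@t
    return o+d*(z-o[2])/d[2]
def tri(a,b,x0=(0.5,0,0.1)):
    r=least_squares(lambda X:np.r_[proj("side",X)-a,proj("top",X)-b],x0); return r.x,np.abs(r.fun).max()
E
python3 - <<'E'
from h import *
S=lambda u,v:(170+u/4.4,235+v/4.4); T=lambda u,v:(160+u/5.5,185+v/5.5)
print("campos",{n:(-C[n][3].T@C[n][4]).round(3) for n in C})
# obs: (cam,uv,fn(p)->local)
obs=[("side",S(258,568),lambda xf,h:(xf,.065,.012)),("side",S(497,428),lambda xf,h:(xf,-.065,.012)),
("side",S(78,218),lambda xf,h:(xf+.195,.065,.012)),("side",S(307,98),lambda xf,h:(xf+.195,-.065,.012)),
("top",T(413,538),lambda xf,h:(xf,-.065,.012)),("top",T(484,105),lambda xf,h:(xf+.195,-.065,.012)),
("side",S(245,232),lambda xf,h:(0,0,.105)),("top",T(266,257),lambda xf,h:(0,0,.105))]
def loc(p,q): 
    c,s=np.cos(p[2]),np.sin(p[2]); return np.array([p[0]+c*q[0]-s*q[1],p[1]+s*q[0]+c*q[1],q[2]])
fun=lambda p:np.concatenate([proj(n,loc(p,g(p[3],0)))-np.array(uv) for n,uv,g in obs])
best=min((least_squares(fun,[.5,.15,y,-.11]) for y in (0,.5,-.5,1)),key=lambda r:r.cost)
print(best.x.round(4)); print(best.fun.reshape(-1,2).round(1).tolist())
p=best.x
for q in [(-.079,0,.215),(.065,.045,.1135),(.065,-.045,.1135),(-.064,0,.154),(0,0,.105),(-.08,.028,.21),(0,0,.014)]:
    s=proj("side",loc(p,q));t=proj("top",loc(p,q)); print(q,loc(p,q).round(3),((s-[170,235])*4.4).round(),((t-[160,185])*5.5).round())
print("rimtri",tri(S(245,232),T(266,257)))
print("brush top",tri((331.2,163.3),(355,201.3)),"pot",tri((326.8,191),(348.3,207.5)),onz("side",(326.8,191),.065),onz("top",(348.3,207.5),.065))
for n,uv in (("cabinet front corner top?",(302,97)),): print(onz("side",uv,.15))
E
```

```text
campos {'side': array([0.214, 0.314, 0.951]), 'top': array([0.454, 0.027, 0.987])}
[ 0.4982  0.2111 -0.16   -0.1128]
[[-0.9, 1.3], [1.5, -0.4], [-1.7, -1.0], [-0.2, -2.1], [0.0, 1.6], [-0.8, 0.6], [0.5, -1.1], [-0.4, 0.7]]
(-0.079, 0, 0.215) [0.42  0.224 0.215] [314. 307.] [162. 471.]
(0.065, 0.045, 0.1135) [0.57  0.245 0.114] [ 87. 148.] [175.  84.]
(0.065, -0.045, 0.1135) [0.555 0.156 0.114] [268.  54.] [396. 114.]
(-0.064, 0, 0.154) [0.435 0.221 0.154] [307. 320.] [210. 423.]
(0, 0, 0.105) [0.498 0.211 0.105] [247. 227.] [264. 261.]
(-0.08, 0.028, 0.21) [0.424 0.252 0.21 ] [250. 351.] [ 87. 462.]
(0, 0, 0.014) [0.498 0.211 0.014] [266. 289.] [306. 270.]
rimtri (array([0.50019591, 0.21209396, 0.09590858]), np.float64(0.0249878928869407))
brush top (array([ 0.55260725, -0.10480659,  0.16861237]), np.float64(0.031190759119283484)) pot (array([ 0.55230765, -0.10697425,  0.05438753]), np.float64(0.10982295766797279)) [ 0.54849898 -0.10182773  0.065     ] [ 0.55098482 -0.10561126  0.065     ]
[ 0.73816878 -0.18676468  0.15      ]
```

```bash
cat >> h.py <<'E'
P=np.array([0.4982,0.2111,-0.16])
def W(x,y,z):
    c,s=np.cos(P[2]),np.sin(P[2]); return [P[0]+c*x-s*y,P[1]+s*x+c*y,z]
Q=[0.0,float(-np.sin(P[2]/2)),float(np.cos(P[2]/2)),0.0]
def st(m=""):
    s=env.sense(); print(m,"t",round(s["time"],2),"p",np.round(s["position"],4),"F",np.round(s["ft_force"],1),"w",round(float(s["gripper_width"]),3))
def pic(n,f,crop=None,k=1):
    im=env.snapshot(n)[:,:,::-1]
    if crop: a,b,c,d=crop; im=im[b:d,a:c]
    cv2.imwrite(f"pics/{f}.png",cv2.resize(im,None,fx=k,fy=k,interpolation=3))
E
python3 - <<'E'
from h import *
env.gripper_to(0.0,60)
def wp(deg,extra=0):
    t=np.radians(deg); ex=.065-.182*np.cos(t)+.0075*np.sin(t); ez=.1135+.182*np.sin(t)+.0075*np.cos(t)
    return W(ex+.011,0,ez+.019+extra)
env.goto(wp(34.4,.045),Q); st("above")
pic("side","s1",(150,200,350,400),3); pic("top","t1",(120,130,300,300),3)
import json; json.dump(0,open("x","w"))
E
```

```text
above t 2.45 p [0.4289 0.2229 0.2865] F [-1.   0.5 -0.2] w -0.002
```

View pics/s1.png

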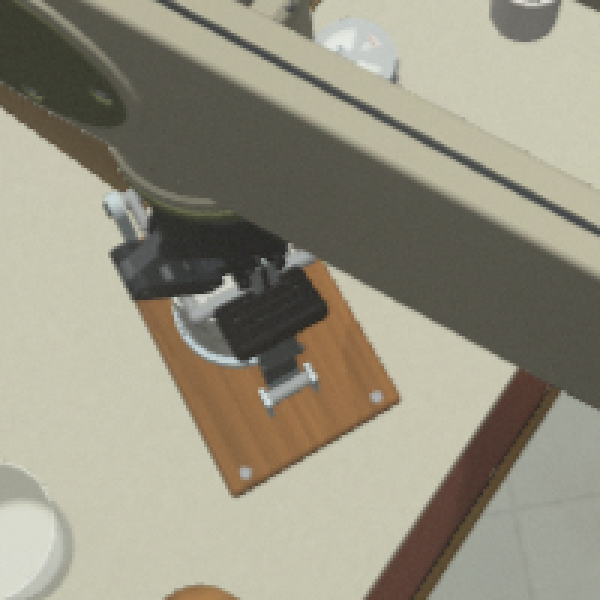

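View pics/t1.png

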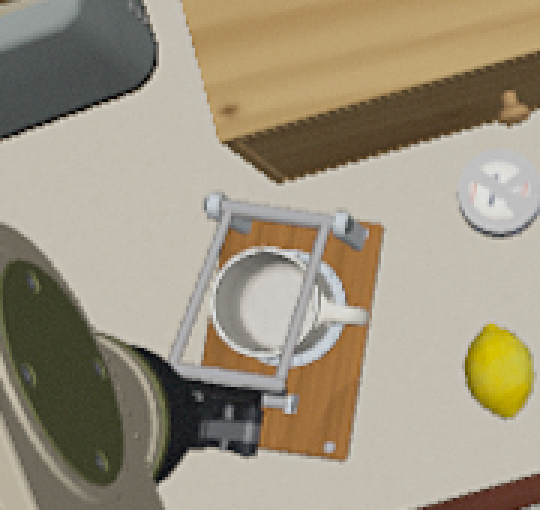

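```bash
python3 - <<'E'
from h import *
def wp(deg,extra=0):
    t=np.radians(deg); ex=.065-.182*np.cos(t)+.0075*np.sin(t); ez=.1135+.182*np.sin(t)+.0075*np.cos(t)
    return W(ex+.011,0,ez+.019+extra)
for d,v,th in ((33,.08,20),(24,.08,25),(15,.08,25),(7,.08,25),(1.5,.05,25),(-2.5,.03,25)):
    r=env.move_linear(wp(d),Q,velocity=v,threshold=th); st((d,r))
    if r and d>2: break
pic("side","s2",(150,200,350,400),3); pic("top","t2",(120,130,300,300),3)
E
```

```text
(33, False) t 3.31 p [0.427  0.2225 0.2383] F [ 1.1 -1.   1.1] w 0.0
(24, False) t 3.82 p [0.4119 0.2251 0.2134] F [0.2 0.2 2.9] w -0.001
(15, False) t 4.33 p [0.4015 0.2267 0.187 ] F [-0.4  0.2  3.4] w -0.001
(7, False) t 4.79 p [0.3962 0.2277 0.1627] F [ 1.8 -0.6  4.1] w 0.001
(1.5, False) t 5.29 p [0.3933 0.2277 0.1445] F [-1.2 -0.9  0.5] w 0.003
(-2.5, True) t 5.74 p [0.3935 0.2281 0.134 ] F [-6.4 -3.1 14.8] w 0.004
```

View pics/s2.png

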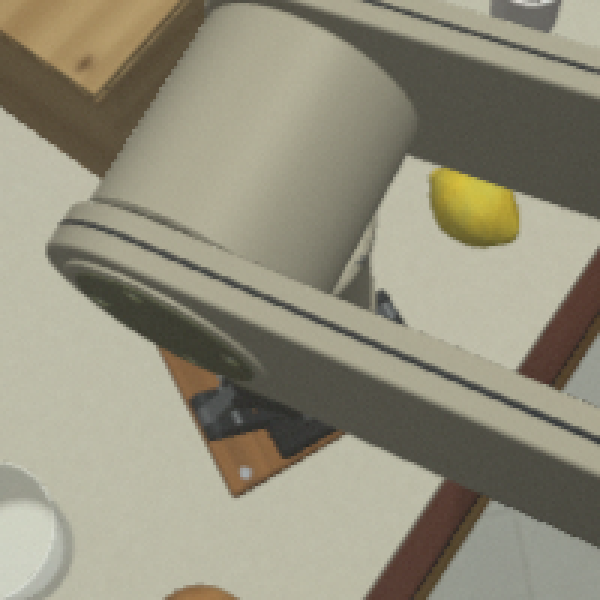

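View pics/t2.png

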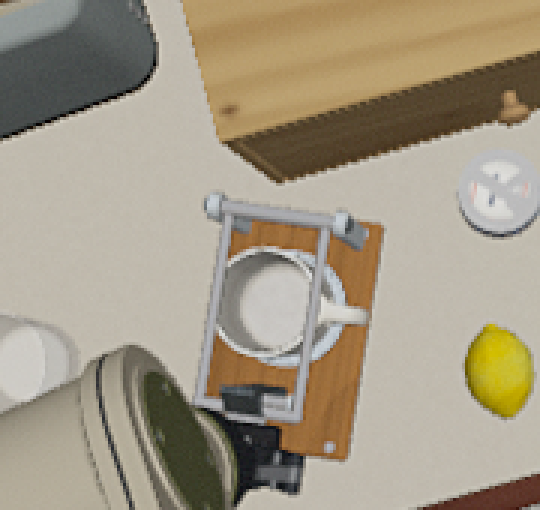

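```bash
python3 - <<'E'
from h import *
s=env.sense()["position"]
env.move_linear([s[0],s[1],.22],Q,velocity=.1); st()
env.gripper_to(1.0,60)
env.goto([.45,-.10,.33],Q); st()
pic("side","s3",(150,130,370,370),2.5); pic("top","t3",(150,150,400,330),2.8)
E
```

```text
t 6.86 p [0.3931 0.2279 0.219 ] F [ 0.   0.2 -0.8] w -0.005
 t 8.96 p [ 0.45   -0.0992  0.3295] F [-0.8  0.6  0.9] w 0.999
```

View pics/s3.png

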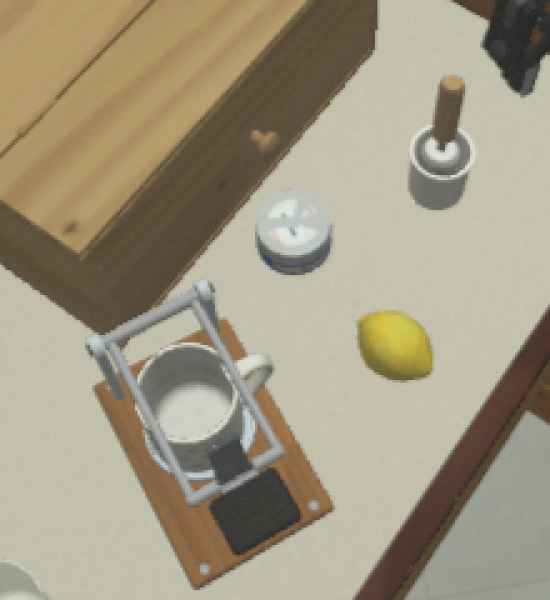

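View pics/t3.png

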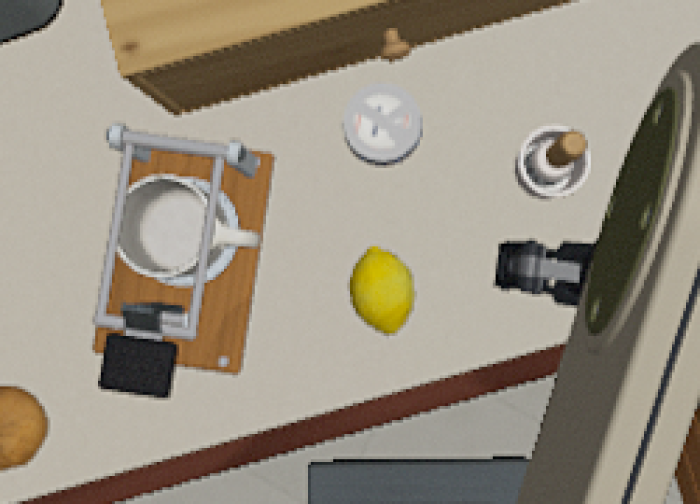

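```bash
python3 - <<'E'
from h import *
a=onz("side",(331.2,163.3),.175); b=onz("top",(355,201.3),.175); print("top",a,b)
a1=onz("side",(326.8,191),.065); b1=onz("top",(348.3,207.5),.065); print("pot",a1,b1)
g=(a+b)/2; m=(a1+b1)/2; print(g,m)
# grip at 0.146
q=m[:2]+(g-m)[:2]*(.146-.065)/.11
print("grip",q)
env.goto([q[0],q[1],.26],Q)
st()
pic("side","s4",(280,100,380,230),5); pic("top","t4",(300,150,400,260),5)
E
```

```text
top [ 0.54989506 -0.10134383  0.175     ] [ 0.55178713 -0.10381556  0.175     ]
pot [ 0.54849898 -0.10182773  0.065     ] [ 0.55098482 -0.10561126  0.065     ]
[ 0.55084109 -0.10257969  0.175     ] [ 0.5497419 -0.1037195  0.065    ]
grip [ 0.55055131 -0.10288019]
 t 9.62 p [ 0.5502 -0.1019  0.259 ] F [-0.8  0.1  0.3] w 1.003
```

View pics/s4.png

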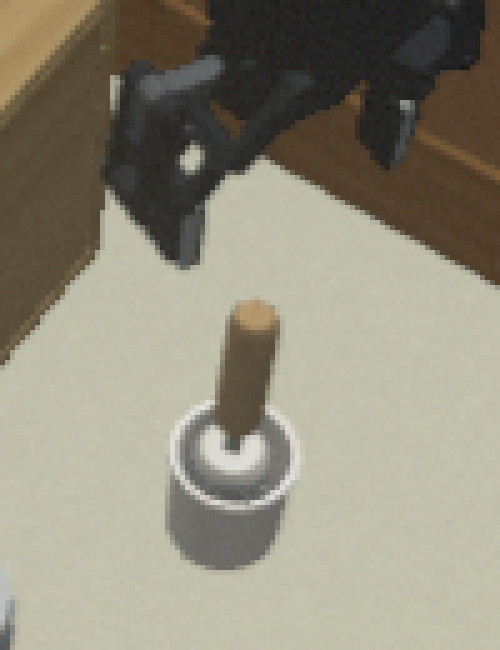

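View pics/t4.png

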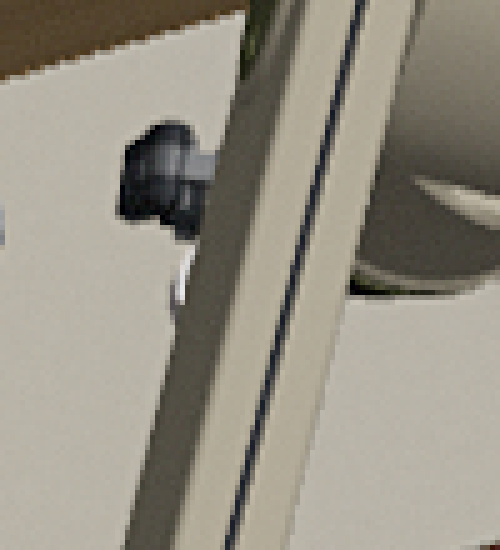

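```bash
python3 - <<'E'
from h import *
print("pred tips mid", proj("side",(.5502,-.1019,.246)), "seen 337.3,143")
r=env.move_linear([.5505,-.1029,.148],Q,velocity=.12,threshold=8); st(r)
env.gripper_to(0.0,50); env.sleep(.2); st("grip")
r=env.move_linear([.5505,-.1029,.20],Q,velocity=.08,threshold=15); st(r)
pic("side","s5",(280,80,380,210),5)
E
```

```text
pred tips mid [335.10621562 142.1173828 ] seen 337.3,143
False t 10.8 p [ 0.5511 -0.1031  0.1491] F [ 0.5  0.4 -0. ] w 0.999
grip t 11.61 p [ 0.5507 -0.1029  0.1483] F [0.1 0.8 2.2] w 0.243
False t 12.41 p [ 0.5503 -0.1028  0.1997] F [ 0.7  0.3 -2. ] w 0.243
```

View pics/s5.png

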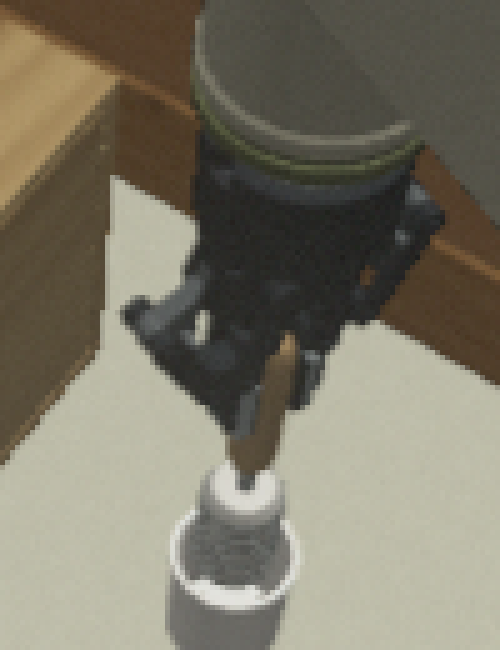

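```bash
python3 - <<'E'
from h import *
r=env.move_linear([.5505,-.1029,.33],Q,velocity=.15); st(r)
env.move_linear(W(0,0,.33),Q,velocity=.15); st()
env.move_linear(W(0,0,.295),Q,velocity=.1); st()
pic("side","s6",(150,180,350,380),3); pic("top","t6",(140,130,320,300),3.2)
for n in("side","top"): print(n,proj(n,W(0,0,.153)))
E
```

```text
False t 13.47 p [ 0.5501 -0.1028  0.3286] F [ 0.7  0.4 -1.7] w 0.248
 t 15.75 p [0.4984 0.2106 0.33  ] F [-0.1  0.5 -0.3] w 0.24
 t 16.25 p [0.498  0.2109 0.2946] F [-0.3  0.  -0.6] w 0.24
side [223.57547025 278.19622564]
top [203.21407563 231.39162219]
```

View pics/s6.png

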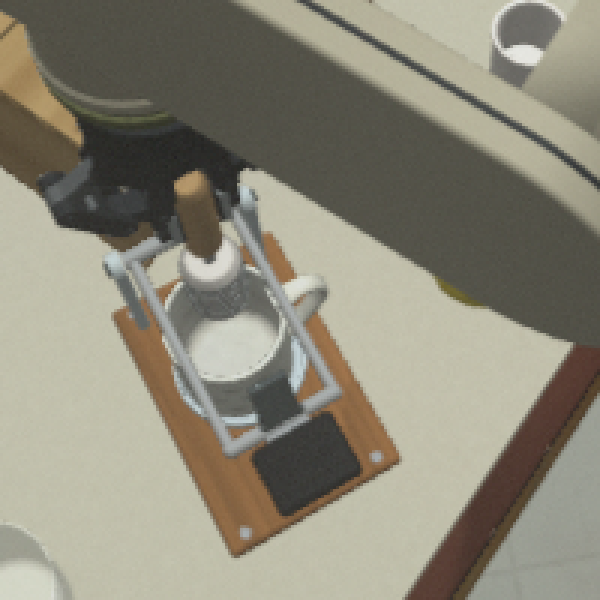

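View pics/t6.png

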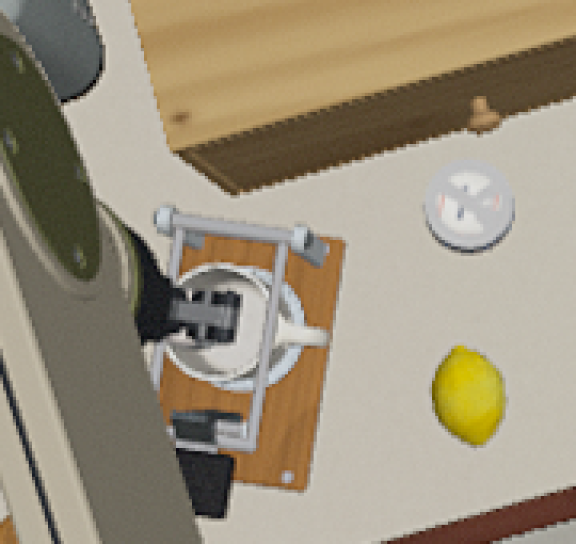

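```bash
python3 - <<'E'
from h import *
r=env.move_linear(W(0,0,.225),Q,velocity=.08,threshold=6); st(r)
if not r:
    r=env.move_linear(W(0,0,.170),Q,velocity=.08,threshold=6); st(r)
    r2=env.move_linear(W(0,0,.158),Q,velocity=.03,threshold=5); st(r2)
pic("side","s7",(150,180,350,380),3)
E
```

```text
False t 17.38 p [0.4986 0.2112 0.2257] F [ 0.1  0.1 -0.7] w 0.244
False t 18.21 p [0.4984 0.2112 0.1703] F [ 0.1 -0.5 -1.2] w 0.248
True t 18.54 p [0.4995 0.2115 0.1637] F [-0.2  1.1  4.4] w 0.241
```

View pics/s7.png

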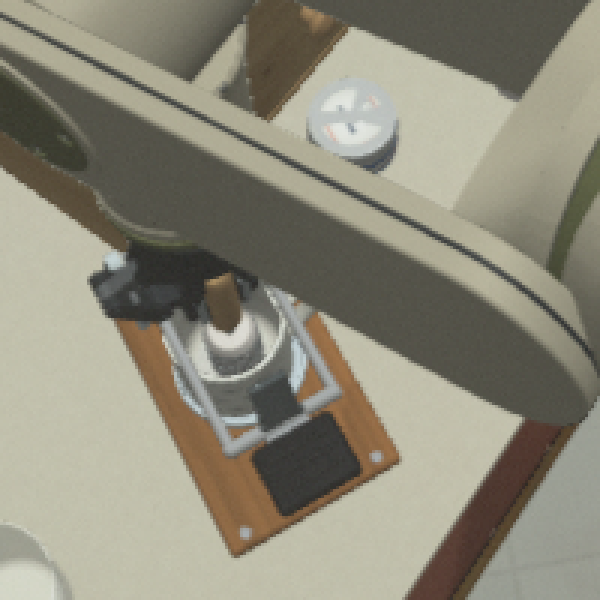

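```bash
python3 - <<'E'
from h import *
env.sleep(.2)
r=env.move_linear(W(0,0,.241),Q,velocity=.08); st("up"); env.sleep(.3); st()
r=env.move_linear(W(0,0,.170),Q,velocity=.08,threshold=6); st(r)
r2=env.move_linear(W(0,0,.158),Q,velocity=.03,threshold=5); st(r2); env.sleep(.3); st()
r=env.move_linear(W(0,0,.33),Q,velocity=.12); st("out")
env.move_linear([.5505,-.1029,.33],Q,velocity=.15); st()
env.move_linear([.5505,-.1029,.23],Q,velocity=.15); st()
pic("side","s8",(200,80,380,300),2.7); pic("top","t8",(140,130,400,300),2.6)
E
```

```text
up t 19.93 p [0.4978 0.211  0.2402] F [-0.4  0.4 -0. ] w 0.242
 t 20.23 p [0.498  0.2111 0.2406] F [-0.7  0.5 -1.2] w 0.247
False t 21.26 p [0.4987 0.2113 0.1707] F [ 0.   0.5 -0.8] w 0.243
True t 21.58 p [0.4992 0.2114 0.1637] F [1.3 0.2 4.3] w 0.242
 t 21.88 p [0.4991 0.2114 0.1637] F [1.  0.6 5.3] w 0.242
out t 23.43 p [0.4979 0.211  0.3289] F [-0.4  0.3 -1.4] w 0.241
 t 25.7 p [ 0.5505 -0.1023  0.33  ] F [-0.5  0.  -0.9] w 0.241
 t 26.52 p [ 0.551  -0.103   0.2311] F [-0.3 -0.1 -0. ] w 0.244
```

View pics/s8.png

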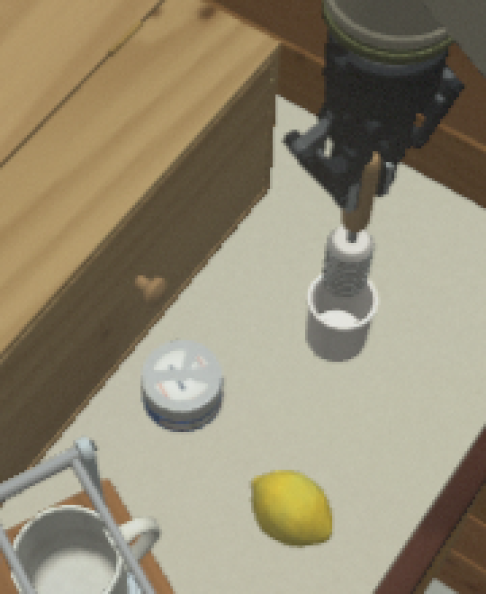

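View pics/t8.png

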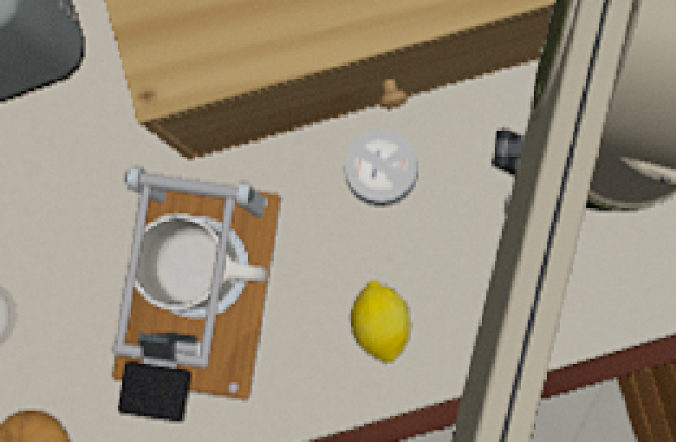

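```bash
python3 - <<'E'
from h import *
r=env.move_linear([.5505,-.1029,.157],Q,velocity=.08,threshold=5); st(r)
if not r:
    r=env.move_linear([.5505,-.1029,.145],Q,velocity=.03,threshold=4); st(r)
    env.gripper_to(1.0); env.sleep(.4); st("open")
    env.move_linear([.5505,-.1029,.26],Q,velocity=.12); st()
    env.goto([.40,.0,.35],Q); st()
pic("side","s9",(150,130,370,370),2.5); pic("top","t9",(140,150,400,320),2.8)
E
```

```text
False t 27.68 p [ 0.551  -0.103   0.1577] F [ 0.7  1.3 -0.4] w 0.241
True t 28.04 p [ 0.5514 -0.1031  0.1483] F [-0.  -0.4  3.4] w 0.244
open t 29.08 p [ 0.5504 -0.1029  0.1473] F [-0.7  0.3 -0.5] w 0.998
 t 30.18 p [ 0.55   -0.1028  0.2588] F [-0.4  0.9  0.4] w 1.003
 t 31.0 p [ 4.003e-01 -2.000e-04  3.492e-01] F [ 0.1  0.8 -0. ] w 1.001
```

View pics/s9.png

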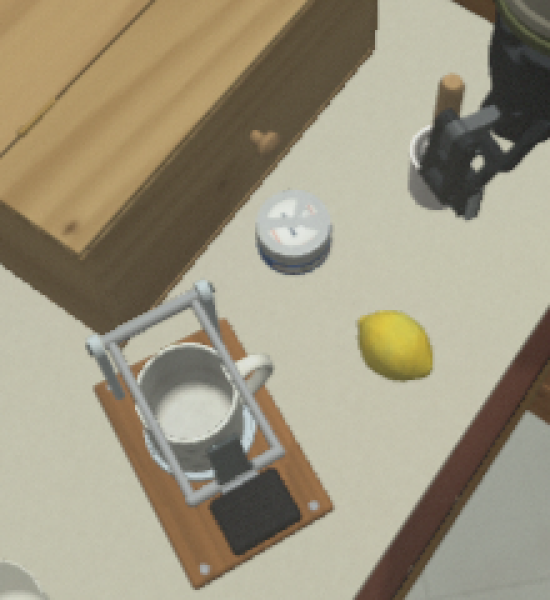

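View pics/t9.png

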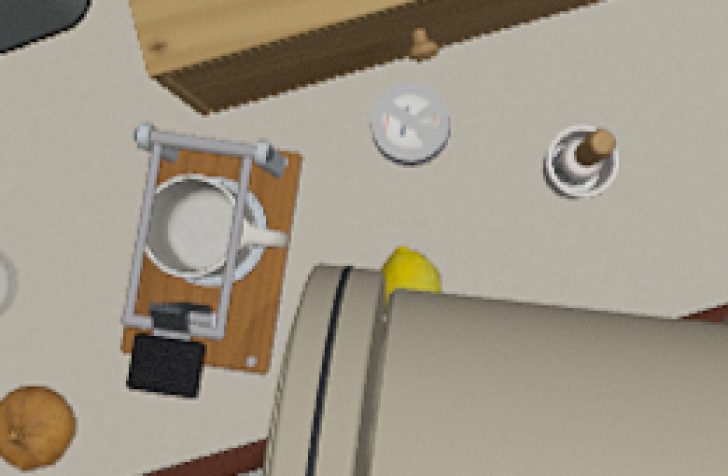

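The brush stands in the pot: its handle top is at about (452,85) in the side crop and (600,143) in the top crop. The yoke is level with the pawl over the crossbar (side crop, about (232,455)). The mug is in its cradle and the gripper is clear of everything, so I am handing in.

```bash
python3 - <<'E'
from h import *
env.sleep(.3); st(); env.close_job()
E
```

```text
t 31.4 p [ 4.002e-01 -2.000e-04  3.495e-01] F [ 0.6  0.6 -0. ] w 0.998
the job is handed in; nothing more can be done
```

I did the whole job in the order asked and handed it in at about 31 s of the 69 s allowed; no verdict was reported.

- **Yoke:** I pressed the paddle down along its arc until it met the stop. After I took the hand off, the pictures show it level with the pawl over the crossbar, and it was still so in the last pictures.
- **Brushing:** I felt the mug's bottom on both down strokes, at the expected height (tool at 0.1637 m both times). Between them I raised the tip to about 98 mm above the worktop, roughly 7 mm below the rim.
- **Brush back:** I lowered it into the pot until it touched the floor at the same height as when I gripped it, then let go. The last pictures show it standing bristles down, the mug in its cradle and the arm clear of everything.
- **Forces:** All forces read were low; the highest was about 15 N, just after the press stopped at its 25 N limit.
- **Disagreement:** Heights worked out from the two cameras together came out 6 to 11 mm too low. I used the given heights instead, and the contact heights bore these out.

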